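# Fit the divider into the stone box

## Task

Painted stones are drying in the wooden box, and its divider is missing. Take the wide divider out of its stand and slide it down between the guides half way along the box until it stands fully home on the box floor, keeping hold of it until it is down rather than dropping it in. The narrow divider belongs to another box: leave it in its stand.

Things in the scene. Friction and masses are not known exactly. Their poses are not given: they have to be found in the camera images.
- wide_divider: Wide divider: plywood panel upright in a low stand, same either way round. 140 mm wide (y), 10 thick (x), 70 high (z), lower corners cut 12 mm at 45 degrees. Gripping tab, 10 thick, 50 wide, rises mid-edge, 70 to 116 mm above its underside. Origin: centre of lower edge. 60 to 110 g. Fixed stand: 6 mm base, two rails to 34 mm above the table, slot 13 mm; it lifts straight up.
- narrow_divider: Narrow divider, a bystander: same shape, thickness, height, tab and kind of stand as the wide one, but only 90 mm wide (its y axis), too narrow to reach both guides of the box. Origin: centre of its lower edge, axes as for the wide one.
- stone_box: Stone box: open wooden box, fixed, 220 mm long (x), 168 wide (y), rim 70 mm above the table, floor 6 mm thick, 152 mm clear between the long walls. Origin: centre of its underside, z up. A loose stone under 40 mm high lies at each end inside, clear of the guides. Half way along, each long wall carries a vertical guide of two dark ribs.
- guide_seat (a point): Point on the box floor midway between the two guides, 6 mm above the table, where the seated divider's origin goes, its y along the box's y. Each guide: ribs 18 mm deep with a 15 mm slot for one end of the panel, from the floor to 48 mm above the table, then flaring to a mouth 40 mm wide at 68 mm. Seated, the tab stands out above the rim.
There are look-alikes about, which are no part of the job. Leave any black or blue look-alike of the wide_divider alone.

How it is judged:
By the outcome, as a careful person would: the job done as asked, in the order asked, and still so for the second after the job is handed in, with the robot touching nothing.
It also fails if it takes over 38 s, if anything falls off the work surface, if the arm or the gripper's body presses on something with over 40 N, if the wrist force passes 120 N, or if a joint passes its speed limit or range.

## Robot

A 6-joint arm with a two-finger parallel gripper is mounted at the origin on the work surface. World frame = base frame: x ahead of the robot, y to its left, z up, the work surface at z = 0. Lengths are in mm, angles in degrees, forces in N, time in s.
With the tool pointing down it reaches from about 300 to 850 mm from the base axis. Payload 4.2 kg.
Tool frame: the origin (TCP) lies at the very end of the fingers, on their centre line; the grasp point (between the pads) lies 19 mm behind it; z points along the fingers, y is the line along which they close (so a half turn about z gives the same grasp; the last joint's range is limited). The gripper opens to 91 mm and grips with 3 to 60 N. Pads are 32 mm wide; open, the fingers measure 118 mm over their backs; the gripper's body (76 mm by 178 mm) begins 60 mm behind the grasp point.
Start: joints at [-68.755, 18.312, 89.639, -0, 72.044, -1.146], TCP at [219.038, -531.663, 213.976] pointing down, gripper open.
Joint ranges: [-177.97, 177.97], [-48.28, 115.42], [12.27, 149.76], [-77.06, 257.06], [2.81, 150.46], [-146.56, 146.56]. Speed limits (degrees/s): [147.25, 147.25, 180, 180, 180, 180].

## Interface

Orientations are given as [roll, pitch, yaw] about the fixed x, y, z axes, in that order (R = Rz(yaw) Ry(pitch) Rx(roll)).
In Python, from workcell import env, eyes gives the robot as it stands.
- The arm moves only by the tool send_rows, never from a script. Its argument "targets" is text: rows parted by semicolons, each of 7 numbers parted by spaces: the shift along the tool's x, y, z in m, then the turn, a rotation vector about the tool's x, y, z in degrees, then the opening in per cent of the stroke, from 0 (shut) to 100 (fully open). A call has 1 to 12 rows; each row is the pose to reach, as a shift and turn from the pose commanded when the call began, along the tool's axes at that moment; what a row does not reach only later rows make up. A row lasts 1/12 s, in which the tool goes at most 41.7 mm and 7.16 degrees, less where a joint would pass 70% of its speed; a pose out of reach is approached as far as the arm can. A call with a gripper value outside its range is refused whole. The fingers move at their own pace and stop on an object; "grip_force" is the grip in N (left out, the last holds). Time passes only in rows, so rows that repeat a pose let the fingers close. It gives the time, the measured TCP pose, the force, the opening and the grip force at its end, in the units of the state.
- env.state(): the state, without advancing time (a new reading comes with each control period).
- eyes.grab_frame(name): name is "scene" or "top" or "wrist"; returns a dict with "image" (480x640x3 uint8, blue, green, red), "fovy" (degrees; the focal length in pixels is half the picture's height over the tangent of half this angle, whatever the lens; pixels are square), "cx", "cy" (the principal point, pixels), "eye" and "attitude" of the camera in the world. Camera axes: x right, y up, looking along -z (the intrinsics and any distortion apply to the point x, -y, -z); pixel columns grow to the right and rows downward; lengths in mm; the calibration is good to about 2 mm. A picture is of the moment at which its call begins. There is no depth.
- env.job_done(): hands the job in; it is judged then, once.
The state is a dict: "time_s": time; "qpos": joint angles; "qvel": joint speeds; "effort": joint torques, N m; "ee_pos": TCP position; "ee_rot": TCP orientation; "force": force on the tool from outside, world axes, zero at the start; "torque": the same for the moment, N m; "gripper_width": finger opening in mm; "gripper_force": force on a finger pad.
Only numpy, scipy, OpenCV 4.12 (cv2) and the standard library are available. Lean on these libraries where they do the work, as an engineer would, in place of code of your own. Each camera call takes 0.05 s, during which the arm holds its last target. There are 200 camera calls.

## Working session

There is one attempt and no reset: what is moved stays moved. The work goes in short steps, Python scripts to look and compute and a tool call to move; the robot and the scene stay as the last step left them, time stands still between calls to the robot, and variables do not carry over. Pictures are saved under pics/ and viewed, at most 11 in all, crops included, and the job is handed in when it is done.

Besides the shell and the picture viewer there is one more tool, called after "Call:" as a command line: name --argument value ..., lists and objects as JSON in quotes. send_rows: Moves the arm, as the interface text tells. Its arguments: {"type":"object","properties":{"targets":{"type":"string"},"grip_force":{"type":"number"}},"required":["targets"]}

```bash
mkdir -p pics; ls; python3 - <<'E'
from workcell import env, eyes
import cv2
print(env.state())
for n in ("scene","top"):
    f=eyes.grab_frame(n); cv2.imwrite(f"pics/{n}0.png",f["image"])
    print({k:v for k,v in f.items() if k!="image"})
E
```

```text
pics
{'time_s': 0.0, 'qpos': array([-6.87549894e+01,  1.83511800e+01,  8.97072954e+01, -3.49577693e-04,
        7.20434235e+01, -1.14864645e+00]), 'qvel': array([ 0.0128923 ,  0.02965097, -0.00238151,  0.00115478,  0.13380994,
       -0.07509743]), 'effort': array([-9.43901068e-04, -4.12456119e+01, -2.31977177e+01,  7.22978264e-02,
        4.58007900e-02, -1.49807420e-04]), 'ee_pos': array([ 218.84455491, -531.17165645,  213.11887859]), 'ee_rot': array([-1.79898115e+02, -1.71040580e-03,  2.23937636e+01]), 'force': array([-0.18136295, -0.2111789 , -0.103646  ]), 'torque': array([-0.01751421, -0.02172859, -0.01784536]), 'gripper_force': 0.0, 'gripper_width': 91.24180267134906}
{'fovy': 49.934594126852694, 'cx': 320.61781622179257, 'cy': 242.02238959009924, 'eye': array([1029.21674219, -706.768397  ,  718.92577461]), 'attitude': array([54.87459379,  0.93638046, 35.08562322])}
{'fovy': 52.67963973506417, 'cx': 320.903447974446, 'cy': 238.88302241479718, 'eye': array([ 331.28587476,   88.08509758, 1001.55462495]), 'attitude': array([  6.76322557,   0.17948026, -89.25653856])}
```

View pics/scene0.png

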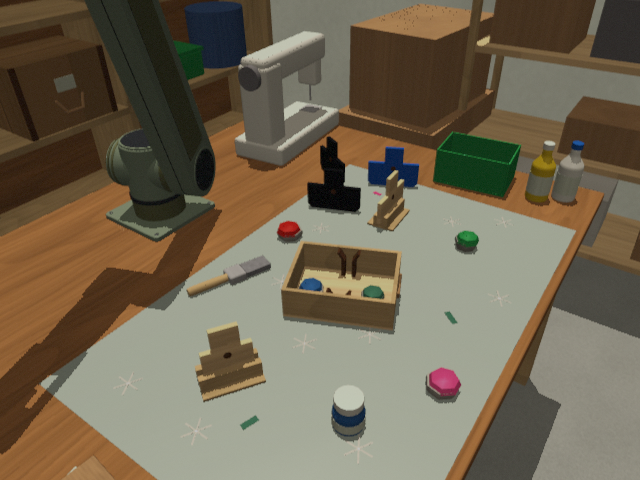

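View pics/top0.png

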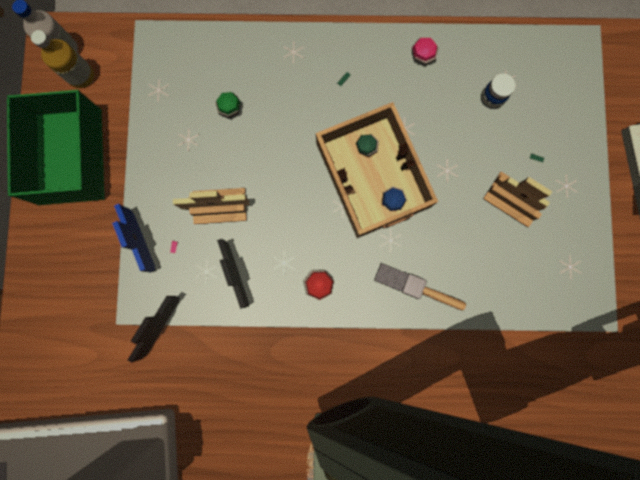

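The scene picture shows the open box at (345,285), one plywood divider in a stand at (230,360) and another at (392,205). The top picture shows the box at (377,170), the left stand at (210,203) with a panel about 72 px long, and the right stand at (518,198). The black and blue pieces are look-alikes. I'll zoom in on the top view next.

```bash
python3 - <<'E'
import cv2,numpy as np
im=cv2.imread("pics/top0.png")
a=cv2.resize(im[165:245,160:260],(400,320),interpolation=cv2.INTER_CUBIC)
b=cv2.resize(im[155:235,470:570],(400,320),interpolation=cv2.INTER_CUBIC)
c=cv2.resize(im[95:243,305:445],None,fx=1.85,fy=1.85,interpolation=cv2.INTER_CUBIC)
o=np.zeros((600,800,3),np.uint8); o[:320,:400]=a;o[:320,400:]=b;h=min(280,c.shape[0]);o[320:320+h,:c.shape[1]]=c[:h]
sc=cv2.imread("pics/scene0.png")
d=cv2.resize(sc[160:240,350:430],(270,270)); o[320:590,270:540]=d
d=cv2.resize(sc[315:405,185:275],(255,255)); o[320:575,543:798]=d
cv2.imwrite("pics/crop.png",o)
E
```

```text
(no output)
```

View pics/crop.png

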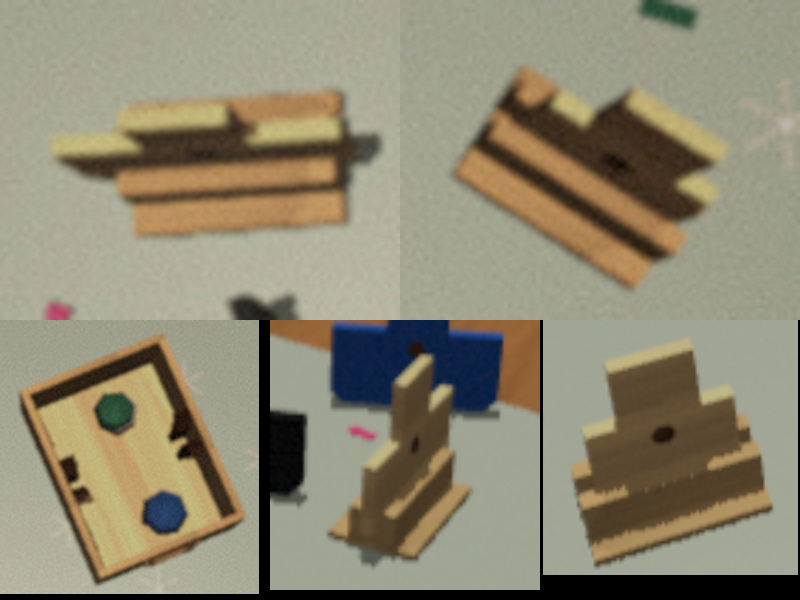

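The crops show the left panel's shoulders running from crop (50,149) to (343,130), with the tab centred at (174,118). It sticks out past its stand at one end, so it is the wide one. The right panel is only as long as its stand, so it is the narrow one. The box rim corners are at crop (22,393), (163,338), (242,517) and (98,580).

```bash
cat > h.py <<'E'
import numpy as np, cv2
from scipy.spatial.transform import Rotation as R
from workcell import env, eyes
def cam(f):
    return R.from_euler('xyz',f["attitude"],degrees=True).as_matrix(), 240/np.tan(np.radians(f["fovy"]/2))
def world(f,uv,z):
    M,F=cam(f); uv=np.atleast_2d(uv).astype(float)
    d=np.c_[(uv[:,0]-f["cx"])/F,-(uv[:,1]-f["cy"])/F,-np.ones(len(uv))]@M.T
    return f["eye"]+d*((z-f["eye"][2])/d[:,2])[:,None]
def proj(f,P):
    M,F=cam(f); q=(np.atleast_2d(P)-f["eye"])@M
    return np.c_[f["cx"]-F*q[:,0]/q[:,2], f["cy"]+F*q[:,1]/q[:,2]]
def tool(P,yaw,s=None):
    "shift in tool axes (m) from the measured pose to TCP P, and yaw turn about tool z"
    s=s or env.state(); T=R.from_euler('xyz',s["ee_rot"],degrees=True)
    G=R.from_euler('xyz',[180,0,yaw],degrees=True)
    return T.inv().apply(np.array(P)-s["ee_pos"])/1000,(T.inv()*G).as_rotvec(degrees=True)
E
python3 - <<'E'
from h import *
f=eyes.grab_frame("top")
def d(p,o,s,off=(0,0)): return (np.array(p)-off+.5)/s-.5+np.array(o)
sh=world(f,d([(50,149),(343,130)],(160,165),4),76)
tb=world(f,d([(120,121),(228,116)],(160,165),4),122)
for n,a in(("sh",sh),("tab",tb)):
    v=a[0]-a[1]; print(n,a.round(1).tolist(),a.mean(0).round(1),np.linalg.norm(v).round(1),np.degrees(np.arctan2(v[1],v[0])).round(2))
b=world(f,d([(22,393),(163,338),(242,517),(98,580)],(305,95),1.85,(0,320)),70)
print(b.round(1).tolist(),b.mean(0))
for i in range(4):
    v=b[(i+1)%4]-b[i]; print(np.linalg.norm(v).round(1),np.degrees(np.arctan2(v[1],v[0])).round(2))
E
```

```text
sh [[509.7, 382.3, 76.0], [520.9, 240.2, 76.0]] [515.3 311.3  76. ] 142.5 94.48
tab [[514.4, 335.9, 122.0], [517.4, 286.1, 122.0]] [515.9 311.  122. ] 49.9 93.41
[[650.9, 103.6, 70.0], [714.2, -48.0, 70.0], [518.5, -130.4, 70.0], [449.6, 21.2, 70.0]] [583.27689668 -13.40556485  70.        ]
164.2 -67.35
212.3 -157.16
166.5 114.44
217.5 22.25
```

```bash
python3 - <<'E'
from h import *
print(tool([515.6,311,210],94.0))
E
```

```text
(array([ 0.59517814, -0.66576736,  0.0042385 ]), array([-6.80316414e-02, -5.05233928e-02, -7.16099899e+01]))
```

Call:
send_rows --targets "0.595 -0.666 0.004 0 0 -71.6 100;0.595 -0.666 0.004 0 0 -71.6 100;0.595 -0.666 0.004 0 0 -71.6 100;0.595 -0.666 0.004 0 0 -71.6 100;0.595 -0.666 0.004 0 0 -71.6 100;0.595 -0.666 0.004 0 0 -71.6 100;0.595 -0.666 0.004 0 0 -71.6 100;0.595 -0.666 0.004 0 0 -71.6 100;0.595 -0.666 0.004 0 0 -71.6 100;0.595 -0.666 0.004 0 0 -71.6 100;0.595 -0.666 0.004 0 0 -71.6 100;0.595 -0.666 0.004 0 0 -71.6 100" --grip_force 20

```text
time_s: 1.15
ee_pos: [385.0, -58.0, 211.8]
ee_rot: [180.0, 0.0, 94.0]
force: [0.7, -0.4, -0.3]
gripper_width: 91.6
gripper_force: 0.0
```

```bash
python3 - <<'E'
from h import *
print(tool([515.6,311,210],94.0), env.state()["ee_pos"])
E
```

```text
(array([0.35901645, 0.15602084, 0.00175203]), array([ 0.02666846,  0.01660319, -0.00655749])) [384.95984585 -58.00996377 211.78343588]
```

Call:
send_rows --targets "0.359 0.156 0 0 0 0 100;0.359 0.156 0 0 0 0 100;0.359 0.156 0 0 0 0 100;0.359 0.156 0 0 0 0 100;0.359 0.156 0 0 0 0 100;0.359 0.156 0 0 0 0 100;0.359 0.156 0 0 0 0 100;0.359 0.156 0 0 0 0 100;0.359 0.156 0 0 0 0 100;0.359 0.156 0 0 0 0 100;0.359 0.156 0 0 0 0 100;0.359 0.156 0 0 0 0 100"

```text
time_s: 2.15
ee_pos: [515.2, 309.2, 210.7]
ee_rot: [-179.9, 0.1, 94.1]
force: [-0.6, -0.6, -0.3]
gripper_width: 91.2
gripper_force: 0.0
```

```bash
python3 - <<'E'
from h import *
f=eyes.grab_frame("wrist"); cv2.imwrite("pics/w1.png",f["image"])
print({k:v for k,v in f.items() if k!="image"})
print(tool([515.6,311,210],94.0), env.state()["ee_pos"],env.state()["time_s"])
E
```

```text
{'fovy': 62.217640810164006, 'cx': 316.77388290170774, 'cy': 241.62493590432598, 'eye': array([509.01479038, 383.06023403, 381.31403759]), 'attitude': array([-15.39592053,   0.05366823,   4.08223031])}
(array([0.00275024, 0.00077698, 0.00107756]), array([-0.08933958,  0.08737535,  0.0094056 ])) [515.01878305 308.20392251 211.08296057] 2.2
```

View pics/w1.png

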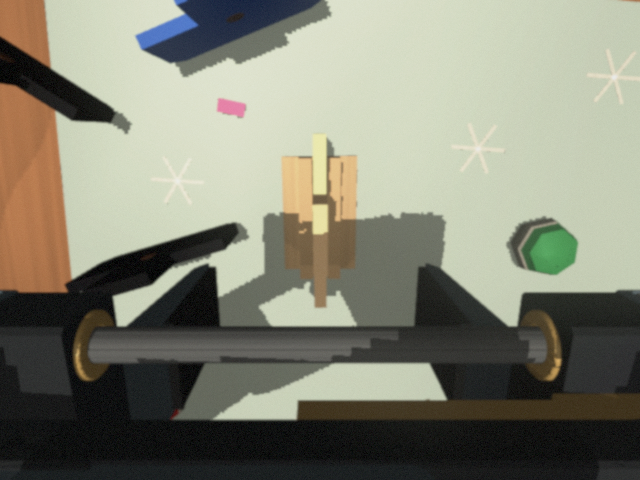

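The wrist view shows the wide divider nearly aligned with the tool. Its shoulder ends are at (319.5,134) and (320.5,307).

```bash
python3 - <<'E'
from h import *
f=eyes.grab_frame("wrist")
a=world(f,[(319.5,134),(320.5,307)],76); v=a[0]-a[1]
print(a.round(1).tolist(),a.mean(0),np.linalg.norm(v),np.degrees(np.arctan2(v[1],v[0])))
m=a.mean(0)
print(tool([m[0],m[1],83],np.degrees(np.arctan2(v[1],v[0]))), env.state()["ee_pos"],env.state()["ee_rot"])
g=f["image"]
for r in (150,170,190,220,290): print(r,[int(x) for x in g[r,305:335].sum(1)])
E
```

```text
[[510.8, 380.9, 76.0], [521.6, 241.8, 76.0]] [516.20084501 311.35412066  76.        ] 139.4363603549062 94.45902514255218
(array([0.00370463, 0.00154922, 0.12840549]), array([-0.06413426,  0.06845636, -0.49833118])) [515.04330036 307.71488649 211.41148782] [-1.79936164e+02  6.87343853e-02  9.39607321e+01]
150 [624, 627, 629, 629, 636, 628, 629, 633, 633, 642, 640, 642, 642, 639, 641, 640, 636, 641, 641, 635, 610, 511, 394, 355, 351, 343, 339, 354, 429, 538]
170 [559, 561, 559, 559, 561, 553, 533, 513, 571, 625, 633, 637, 640, 639, 635, 641, 638, 641, 641, 633, 601, 484, 376, 332, 386, 489, 549, 555, 557, 562]
190 [554, 557, 554, 559, 558, 555, 529, 498, 540, 602, 631, 638, 635, 636, 639, 637, 636, 637, 629, 627, 595, 484, 362, 316, 313, 378, 480, 538, 556, 557]
220 [539, 540, 543, 533, 538, 539, 536, 543, 581, 615, 621, 622, 622, 626, 627, 628, 628, 626, 622, 621, 627, 613, 552, 443, 341, 298, 291, 291, 308, 358]
290 [603, 606, 597, 576, 502, 404, 333, 315, 321, 337, 355, 358, 362, 365, 365, 358, 355, 360, 357, 357, 354, 353, 323, 320, 317, 316, 315, 312, 324, 317]
```

Call:
send_rows --targets "0.004 0.001 0.03 0 0 -0.4 100;0.004 0.001 0.06 0 0 -0.4 100;0.004 0.001 0.09 0 0 -0.4 100;0.004 0.001 0.11 0 0 -0.4 100;0.004 0.001 0.12 0 0 -0.4 100;0.004 0.001 0.128 0 0 -0.4 100;0.004 0.001 0.128 0 0 -0.4 100;0.004 0.001 0.128 0 0 -0.4 100"

```text
time_s: 2.92
ee_pos: [517.0, 312.9, 84.8]
ee_rot: [179.9, -0.0, 94.4]
force: [0.4, 0.1, 0.6]
gripper_width: 90.7
gripper_force: 0.0
```

Call:
send_rows --targets "0 0 0 0 0 0 40;0 0 0 0 0 0 20;0 0 0 0 0 0 0;0 0 0 0 0 0 0;0 0 0 0 0 0 0;0 0 0 0 0 0 0;0 0 0 0 0 0 0;0 0 0 0 0 0 0;0 0 0 0 0 0 0;0 0 0 0 0 0 0" --grip_force 25

```text
time_s: 3.75
ee_pos: [516.3, 313.0, 83.6]
ee_rot: [-180.0, 0.0, 94.4]
force: [-0.4, 0.4, -0.5]
gripper_width: 27.4
gripper_force: 0.0
```

Call:
send_rows --targets "0 0 0 0 0 0 0;0 0 0 0 0 0 0;0 0 0 0 0 0 0;0 0 0 0 0 0 0;0 0 0 0 0 0 0;0 0 0 0 0 0 0;0 0 0 0 0 0 0"

```text
time_s: 4.33
ee_pos: [516.4, 313.0, 83.7]
ee_rot: [180.0, 0.0, 94.4]
force: [0.0, 0.4, -0.0]
gripper_width: 9.8
gripper_force: 25.0
```

Call:
send_rows --targets "0 0 -0.015 0 0 0 0;0 0 -0.03 0 0 0 0;0 0 -0.05 0 0 0 0;0 0 -0.075 0 0 0 0;0 0 -0.1 0 0 0 0;0 0 -0.11 0 0 0 0;0 0 -0.12 0 0 0 0;0 0 -0.12 0 0 0 0;0 0 -0.12 0 0 0 0"

```text
time_s: 5.08
ee_pos: [516.0, 312.8, 202.9]
ee_rot: [-179.9, 0.0, 94.4]
force: [-0.4, -0.2, -1.4]
gripper_width: 9.8
gripper_force: 25.0
```

```bash
python3 - <<'E'
from h import *
print(env.state())
f=eyes.grab_frame("wrist"); cv2.imwrite("pics/w2.png",f["image"])
print(tool([583.3,-13.4,203],112.5))
E
```

```text
{'time_s': 5.0833, 'qpos': array([ 3.01375787e+01,  2.13052951e+01,  8.67404760e+01, -5.89307978e-03,
        7.20255529e+01,  2.57443971e+01]), 'qvel': array([-0.04594323,  0.90830338,  1.3330062 , -0.00242354,  0.04246696,
       -0.00463608]), 'effort': array([ 3.76764146e-03, -4.59428287e+01, -2.44433230e+01,  8.40473408e-02,
       -1.02527396e-02,  7.10188397e-04]), 'ee_pos': array([515.9780558 , 312.81387904, 202.85600062]), 'ee_rot': array([-1.79938189e+02,  3.60271567e-02,  9.43950230e+01]), 'force': array([-0.36945466, -0.22502763, -1.37907087]), 'torque': array([-0.00872346, -0.02875743, -0.05356444]), 'gripper_force': 24.999162554740906, 'gripper_width': 9.76071714055932}
(array([-0.33024845,  0.04244642, -0.00047985]), array([ -0.14245184,   0.04924526, -18.10865163]))
```

View pics/w2.png

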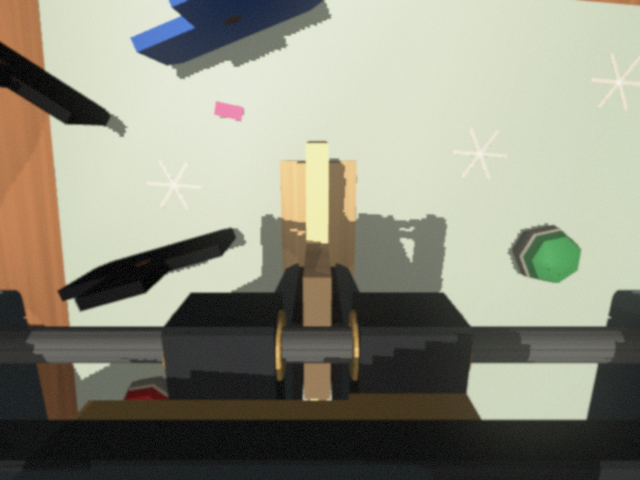

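The divider is held, with its panel top's far end at about (317,142), and it is clear of the stand. Next I'll work out the in-hand offset and a viewpoint that shows both guides.

```bash
python3 - <<'E'
from h import *
f=eyes.grab_frame("wrist"); s=env.state()
T=R.from_euler('xyz',s["ee_rot"],degrees=True)
# far shoulder end in tool frame, z of shoulder = TCP z - 7.7
zt=s["ee_pos"][2]-83.7+76
e=world(f,[(306.5,142),(329,142),(317.7,142)],zt)
print("end in tool", T.inv().apply(e-s["ee_pos"]).round(1).tolist())
# predicted views of the guides
C=np.array([583.3,-13.4,0]);psi=112.5
u=np.array([np.cos(np.radians(psi)),np.sin(np.radians(psi)),0]);w=np.array([u[1],-u[0],0])
for ox,oy,z in((-130,40,250),(-130,-40,250),(-100,60,260),(-120,60,260)):
    tcp=C+ox*u+oy*w+[0,0,z]
    G=R.from_euler('xyz',[180,0,psi],degrees=True)*T.inv()
    g=dict(f); g["eye"]=tcp+G.apply(f["eye"]-s["ee_pos"])
    g["attitude"]=(G*R.from_euler('xyz',f["attitude"],degrees=True)).as_euler('xyz',degrees=True)
    P=[C+k*u*76+j*w*20+[0,0,68] for k in(-1,1) for j in(-1,1)]
    print(ox,oy,z,tcp.round(0),proj(g,P).round(0).tolist(),tool(tcp,psi))
E
```

```text
end in tool [[70.0, -5.4, 7.6], [70.0, 4.4, 7.6], [70.0, -0.5, 7.6]]
-130 40 250 [ 670. -118.  250.] [[249.0, 157.0], [295.0, 157.0], [240.0, -45.0], [292.0, -45.0]] (array([-0.44139428,  0.12085357, -0.0477709 ]), array([ -0.18217087,   0.06002988, -18.10640002]))
-130 -40 250 [ 596. -149.  250.] [[341.0, 157.0], [387.0, 157.0], [344.0, -45.0], [396.0, -45.0]] (array([-0.4662567 ,  0.04481548, -0.04750762]), array([ -0.18217087,   0.06002988, -18.10640002]))
-100 60 260 [677. -83. 260.] [[230.0, 189.0], [274.0, 189.0], [219.0, 3.0], [268.0, 3.0]] (array([-0.40667954,  0.13050995, -0.05785263]), array([ -0.18217087,   0.06002988, -18.10640002]))
-120 60 260 [ 685. -101.  260.] [[229.0, 167.0], [273.0, 167.0], [218.0, -26.0], [268.0, -26.0]] (array([-0.42568915,  0.13672563, -0.05784199]), array([ -0.18217087,   0.06002988, -18.10640002]))
```

Call:
send_rows --targets "-0.03 0.01 -0.01 0 0 -2 0;-0.06 0.02 -0.02 0 0 -4 0;-0.1 0.03 -0.03 0 0 -6 0;-0.14 0.04 -0.04 0 0 -8 0;-0.18 0.055 -0.05 0 0 -10 0;-0.22 0.07 -0.058 0 0 -12 0;-0.26 0.085 -0.058 0 0 -14 0;-0.3 0.097 -0.058 0 0 -16 0;-0.34 0.11 -0.058 0 0 -17 0;-0.37 0.12 -0.058 0 0 -18.1 0;-0.392 0.126 -0.058 0 0 -18.1 0;-0.392 0.126 -0.058 0 0 -18.1 0"

```text
time_s: 6.18
ee_pos: [672.8, -73.5, 258.8]
ee_rot: [-179.8, 0.1, 112.2]
force: [0.5, 0.3, -1.4]
gripper_width: 10.2
gripper_force: 25.0
```

Call:
send_rows --targets "0 0 0 0 0 0 0;0 0 0 0 0 0 0;0 0 0 0 0 0 0;0 0 0 0 0 0 0"

```text
time_s: 6.52
ee_pos: [671.6, -66.7, 261.7]
ee_rot: [-180.0, -0.0, 112.6]
force: [-0.1, 0.8, -1.4]
gripper_width: 9.5
gripper_force: 25.0
```

```bash
python3 - <<'E'
from h import *
s=env.state();print(s["ee_pos"],s["ee_rot"],s["qvel"])
f=eyes.grab_frame("wrist"); cv2.imwrite("pics/w3.png",f["image"])
np.save("w3.npy",{k:v for k,v in f.items()},allow_pickle=True)
E
```

```text
[671.64727425 -66.67423215 261.68475692] [-1.79986088e+02 -2.04532665e-02  1.12595215e+02] [-0.03043732 -0.19813255 -0.25629951 -0.07485364  0.02700314  0.05367782]
```

View pics/w3.png

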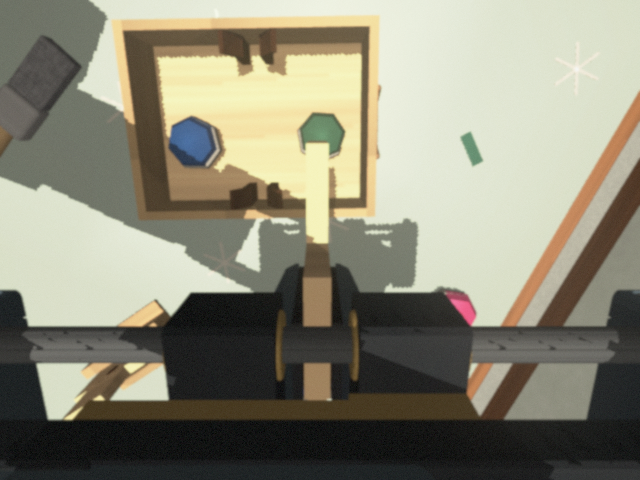

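The wrist view shows the box with its far guide at (250,45) and near guide at (257,193). The rim corners are at about (112,20), (380,15), (376,216) and (139,219). I'll crop to refine these.

```bash
python3 - <<'E'
import cv2,numpy as np
im=cv2.imread("pics/w3.png")
o=np.zeros((600,800,3),np.uint8)
Z=lambda x,y,w,h,k:cv2.resize(im[y:y+h,x:x+w],None,fx=k,fy=k,interpolation=cv2.INTER_CUBIC)
o[:300,:500]=Z(205,10,100,60,5); o[300:600,:500]=Z(205,165,100,60,5)
for i,(x,y) in enumerate(((100,8),(365,3),(365,200),(125,205))):
    o[150*i:150*i+150,520:770]=Z(x,y,50,30,5)
cv2.imwrite("pics/crop3.png",o)
E
```

```text
(no output)
```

View pics/crop3.png

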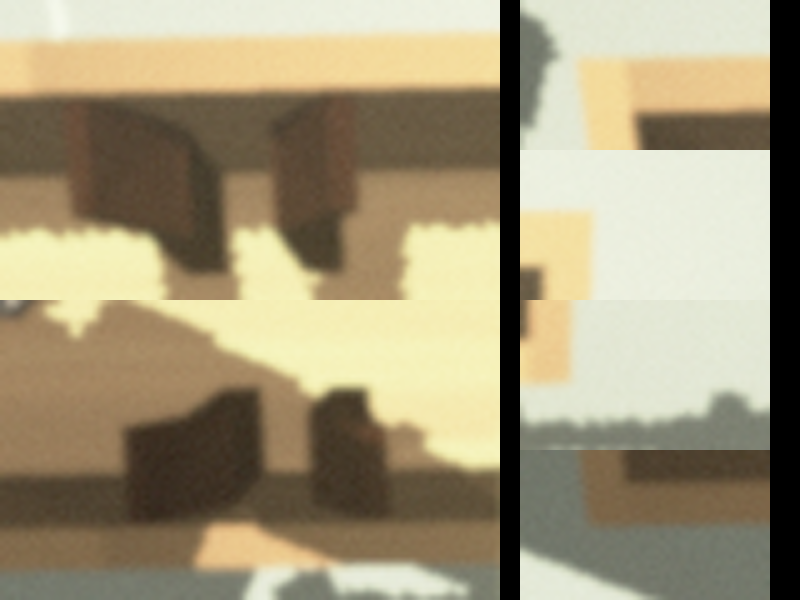

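```bash
cat > fit.py <<'E'
from h import *
from scipy.optimize import least_squares
f=np.load("w3.npy",allow_pickle=True).item(); s=env.state()
uv=np.array([(112,19.6),(379.6,15.2),(375.4,216.6),(138.4,219.8)])-0.4
L=np.array([(110,84,70),(-110,84,70),(-110,-84,70),(110,-84,70)],float)
def W(p,X): 
    c,n=np.cos(p[2]),np.sin(p[2]); X=np.atleast_2d(X)
    return np.c_[p[0]+c*X[:,0]-n*X[:,1],p[1]+n*X[:,0]+c*X[:,1],X[:,2]]
best=min((least_squares(lambda p:(proj(f,W(p,L))-uv).ravel(),[583,-13,np.radians(a)]) for a in(22,202)),key=lambda r:r.cost)
p=best.x; print(p[:2],np.degrees(p[2]),best.fun.round(1)); print(world(f,uv,70).mean(0))
im=f["image"].copy(); im=cv2.resize(im,None,fx=4,fy=4,interpolation=cv2.INTER_CUBIC)
D=lambda X,c:cv2.polylines(im,[np.int32((proj(f,W(p,X))+.5)*4)],False,c,1)
D(L[[0,1,2,3,0]],(0,0,255))
for sy in(1,-1):
  for sx in(1,-1):
    D([(sx*20,sy*58,68),(sx*7.5,sy*58,48),(sx*7.5,sy*58,6)],(0,255,0))
    D([(sx*20,sy*76,68),(sx*7.5,sy*76,48),(sx*7.5,sy*76,6)],(255,0,255))
o=np.vstack([im[40:290,800:1280],im[640:900,800:1280]]); cv2.imwrite("pics/ov.png",o)
print("T",R.from_euler('xyz',s["ee_rot"],degrees=True).inv().apply(W(p,[(0,0,270)])[0]-s["ee_pos"]), s["ee_pos"],s["ee_rot"])
E
python3 fit.py
```

```text
[593.89176249 -33.11020344] 196.6705125598321 [  17.2  208.4  -17.2  236.    13.6 -156.   -13.4 -189.1]
[586.25811785 -13.59313295  70.        ]
T [ 60.98884141 -58.91684925  -8.12887765] [671.71548437 -66.78847993 261.86645472] [ 1.79998132e+02 -6.18957010e-03  1.12588856e+02]
```

View pics/ov.png

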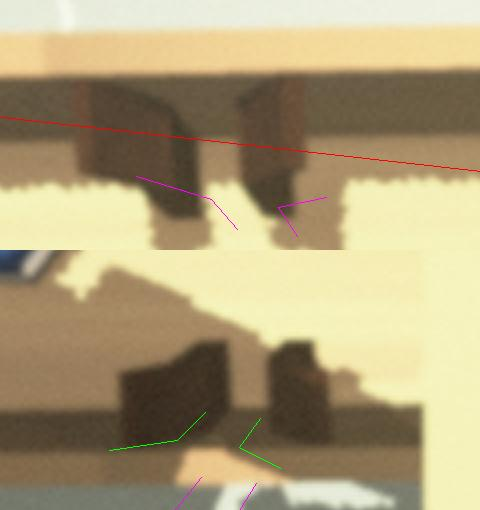

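The corner order was mirrored, so I'll flip local x.

```bash
sed -i 's/^L=.*/L=np.array([(-110,84,70),(110,84,70),(110,-84,70),(-110,-84,70)],float)/' fit.py; python3 fit.py
```

```text
[586.28037142 -13.6484895 ] 23.41894793495695 [-0.6 -0.2  0.5 -0.1 -0.2  0.2  0.3  0.3]
[586.25811785 -13.59313295  70.        ]
T [ 81.88120398 -58.46878121  -8.12660607] [671.71548437 -66.78847993 261.86645472] [ 1.79998132e+02 -6.18957010e-03  1.12588856e+02]
```

View pics/ov.png

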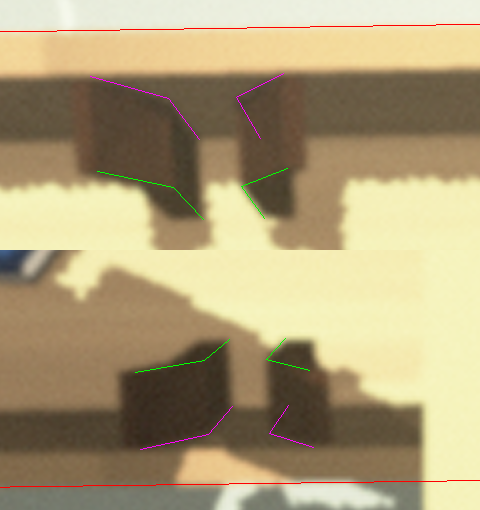

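The overlay matches both guides to under 1 mm, giving a seat at (586.3, -13.6) and a yaw of 113.4. Now I'll move over it.

Call:
send_rows --targets "0.02 -0.015 0 0 0 -0.8 0;0.04 -0.03 0.01 0 0 -0.8 0;0.06 -0.045 0.02 0 0 -0.8 0;0.075 -0.055 0.035 0 0 -0.8 0;0.082 -0.058 0.05 0 0 -0.8 0;0.082 -0.058 0.065 0 0 -0.8 0;0.082 -0.058 0.072 0 0 -0.8 0;0.082 -0.058 0.072 0 0 -0.8 0;0.082 -0.058 0.072 0 0 -0.8 0;0.082 -0.058 0.072 0 0 -0.8 0"

```text
time_s: 7.4
ee_pos: [587.9, -14.6, 190.7]
ee_rot: [179.9, 0.1, 113.3]
force: [0.7, 0.2, -0.2]
gripper_width: 9.8
gripper_force: 25.0
```

```bash
python3 - <<'E'
from h import *
print(tool([586.3,-13.6,84],113.4),env.state()["ee_pos"],env.state()["ee_rot"])
f=eyes.grab_frame("wrist"); cv2.imwrite("pics/w4.png",f["image"])
E
```

```text
(array([ 0.00165181, -0.001299  ,  0.10669248]), array([ 0.10186725,  0.05571963, -0.10363146])) [587.93108481 -14.58331832 190.69617092] [1.79898082e+02 5.56274459e-02 1.13296319e+02]
```

View pics/w4.png

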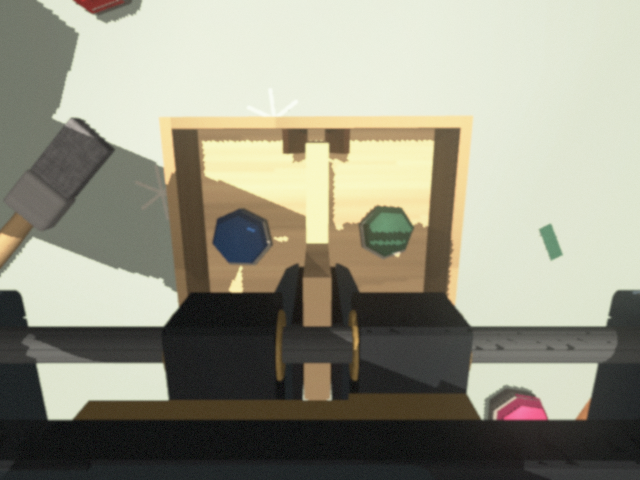

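The panel sits over the slot: its centre is at column 317.5 and the box centre at 316.5. Descending gently.

Call:
send_rows --targets "0.0015 -0.0008 0.01 0 0 -0.1 0;0.0015 -0.0008 0.02 0 0 -0.1 0;0.0015 -0.0008 0.03 0 0 -0.1 0;0.0015 -0.0008 0.04 0 0 -0.1 0;0.0015 -0.0008 0.047 0 0 -0.1 0;0.0015 -0.0008 0.053 0 0 -0.1 0;0.0015 -0.0008 0.059 0 0 -0.1 0;0.0015 -0.0008 0.065 0 0 -0.1 0;0.0015 -0.0008 0.07 0 0 -0.1 0;0.0015 -0.0008 0.075 0 0 -0.1 0;0.0015 -0.0008 0.075 0 0 -0.1 0;0.0015 -0.0008 0.075 0 0 -0.1 0"

```text
time_s: 8.45
ee_pos: [585.7, -13.5, 114.5]
ee_rot: [-180.0, -0.0, 113.4]
force: [0.3, 0.1, -0.6]
gripper_width: 9.7
gripper_force: 25.0
```

```bash
python3 - <<'E'
from h import *
s=env.state();print(tool([586.3,-13.6,84],113.4,s),s["ee_pos"],s["ee_rot"],s["force"],s["torque"],s["gripper_width"])
E
```

```text
(array([-0.00031874,  0.00055223,  0.03053924]), array([-0.01387618, -0.00241543, -0.00802087])) [585.67390975 -13.52494695 114.53938825] [-1.79986124e+02 -2.41445371e-03  1.13391979e+02] [ 0.2973099   0.11505812 -0.58513286] [ 0.00474025 -0.14721889 -0.02921833] 9.668987966383009
```

In the slot with no side force. Going down the last 31 mm.

Call:
send_rows --targets "0 0.0005 0.006 0 0 0 0;0 0.0005 0.012 0 0 0 0;0 0.0005 0.017 0 0 0 0;0 0.0005 0.021 0 0 0 0;0 0.0005 0.025 0 0 0 0;0 0.0005 0.027 0 0 0 0;0 0.0005 0.029 0 0 0 0;0 0.0005 0.0295 0 0 0 0;0 0.0005 0.0295 0 0 0 0"

```text
time_s: 9.2
ee_pos: [586.2, -13.3, 85.2]
ee_rot: [180.0, 0.0, 113.4]
force: [0.6, -0.2, -1.2]
gripper_width: 9.8
gripper_force: 25.0
```

Call:
send_rows --targets "0 0 0.0005 0 0 0 0;0 0 0.001 0 0 0 0;0 0 0.0015 0 0 0 0;0 0 0.0015 0 0 0 0;0 0 0.0015 0 0 0 0"

```text
time_s: 9.62
ee_pos: [586.2, -13.4, 83.8]
ee_rot: [180.0, 0.0, 113.4]
force: [0.5, 1.1, -0.4]
gripper_width: 9.8
gripper_force: 25.0
```

Call:
send_rows --targets "0 0 0.0005 0 0 0 0;0 0 0.001 0 0 0 0;0 0 0.001 0 0 0 0;0 0 0.001 0 0 0 0"

```text
time_s: 9.95
ee_pos: [586.3, -13.4, 83.6]
ee_rot: [180.0, 0.0, 113.4]
force: [-2.7, 0.5, 5.4]
gripper_width: 10.1
gripper_force: 25.0
```

The panel is on the floor with 5 N contact at the expected height. Releasing and retreating.

Call:
send_rows --targets "0 0 0 0 0 0 30;0 0 0 0 0 0 60;0 0 0 0 0 0 60;0 0 0 0 0 0 60;0 0 0 0 0 0 60;0 0 0 0 0 0 60;0 0 0 0 0 0 60;0 0 0 0 0 0 60;0 0 0 0 0 0 60;0 0 0 0 0 0 60"

```text
time_s: 10.78
ee_pos: [586.2, -13.4, 82.7]
ee_rot: [-180.0, 0.0, 113.4]
force: [-0.5, -0.2, -0.4]
gripper_width: 54.7
gripper_force: 0.0
```

Call:
send_rows --targets "0 0 -0.01 0 0 0 60;0 0 -0.03 0 0 0 60;0 0 -0.06 0 0 0 60;0 0 -0.09 0 0 0 60;0 0 -0.12 0 0 0 60;-0.03 0 -0.14 0 0 0 60;-0.06 0 -0.15 0 0 0 60;-0.09 0 -0.15 0 0 0 60;-0.12 0 -0.15 0 0 0 60;-0.12 0 -0.15 0 0 0 60;-0.12 0 -0.15 0 0 0 60"

```text
time_s: 11.7
ee_pos: [633.9, -124.7, 232.9]
ee_rot: [180.0, -0.0, 113.3]
force: [-0.2, 1.0, -0.5]
gripper_width: 54.8
gripper_force: 0.0
```

```bash
python3 - <<'E'
from h import *
f=eyes.grab_frame("wrist"); a=f["image"]
t=eyes.grab_frame("scene")["image"]
o=np.hstack([cv2.resize(a,(400,300)),cv2.resize(t[225:345,265:425],(400,300))]); cv2.imwrite("pics/end.png",o)
p=[586.28,-13.65,np.radians(23.42)]
ps=proj(f,[[p[0]-76*0+k*70*-np.sin(p[2]),p[1]+k*70*np.cos(p[2]),76] for k in(-1,1)]); print("expected shoulder ends (half-scale .625)",(ps*.625).round(1)); print(env.state()["time_s"],env.state()["gripper_width"])
E
```

```text
expected shoulder ends (half-scale .625) [[199.  101.7]
 [198.8 -22.4]]
11.8 54.63080236012105
```

View pics/end.png

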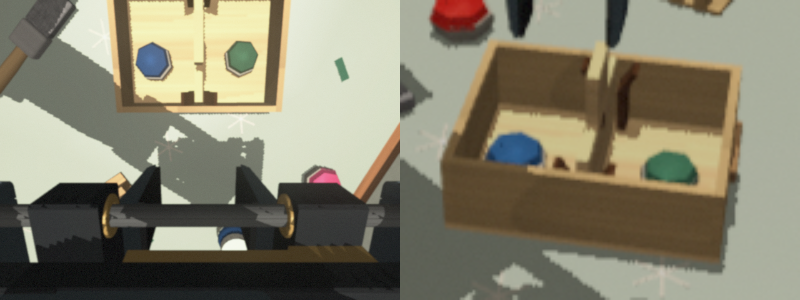

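The divider stands upright in both guides. Its near shoulder end is at (199,101) in the left panel, where the seated height predicts it, and the gripper is clear. Handing in.

```bash
python3 -c "
from workcell import env
print(env.job_done())"
```

```text
the job is handed in; nothing more can be done
None
```

The wide divider is seated on the box floor between the guides; I held it until it touched down, then released and backed away, and handed in at about 12 s with the narrow divider and look-alikes left alone.

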